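# Hang a sample carrier on a sprung weighing arm

## Robot

A 6-joint arm with a two-finger parallel gripper is mounted at the origin on a cart in front of the work surface, level with it; the furniture and walls round the work are solid. World frame = base frame: x ahead of the robot, y to its left, z up, the work surface at z = 0. Lengths are in m, angles in rad, forces in N, time in s.
With the tool pointing down it reaches from about 0.375 to 0.925 m from the base axis. Payload 5.7 kg.
Tool frame: the origin (TCP) lies midway between the tips of the shut fingers; the grasp point (between the pads) lies 19 mm behind it; z points along the fingers, x is the direction in which the jaws open and shut, and the axes are right-handed (so a half turn about z gives the same grasp; the last joint's range is limited). The gripper opens to 88 mm and grips with 3 to 60 N. Pads are 20 mm wide; open, the fingers measure 115 mm over their backs; the gripper's body (75 mm by 178 mm) begins 61 mm behind the grasp point.
Start: joints at [1.065, 0.359, 1.51, -0, 1.272, -0.115], TCP at [0.229, 0.555, 0.223] pointing down, gripper open.
Joint ranges: [-2.97, 2.97], [-1.01, 2.36], [0.21, 2.38], [-0.96, 4.11], [0.2, 2.71], [-2.98, 2.98]. Speed limits (rad/s): [2.39, 2.39, 3.14, 3.14, 3.14, 3.14].

## Interface

Orientations are given as a unit quaternion [x, y, z, w].
In Python, from bench import move_ptp, servo_line, goto_joints, move_gripper, sleep, inverse_kinematics, capture, PlanningError, close_job, spot_in, silhouettes, current_clock, current_joint_pos, current_qvel, current_joint_torque, current_position, current_orientation, current_force, current_torque, current_finger_gap gives the robot as it stands. Calls block until the motion is done:
- move_ptp(position, orientation): joint-space move of the TCP to a pose.
- servo_line(position, orientation=None, rate=0.15, contact_N=None): straight line of the TCP; orientation=None keeps the orientation; rate is the mean speed in m/s. With contact_N (N) it stops when the force on the tool has changed by that much, and returns True; else False.
- goto_joints(angles): joint-space move.
- move_gripper(opening): finger opening in m; the grip force is fixed at half the most; returns when the fingers have stopped.
- sleep(seconds).
- inverse_kinematics(position, orientation): joint angles nearest the present ones, or None.
- capture(name): name is "scene" or "side" or "wrist"; returns a dict with "image" (384x512x3 uint8, blue, green, red), "range_z" (384x512 float32, m along the optical axis (not along the pixel's ray), 0 where there is no reading), "intrinsics" (3x3 intrinsics, pixels), "R" (3x3) and "t" (3): a world point X has camera coordinates R X + t. Camera axes: x right, y down, z forward; pixel columns grow to the right and rows downward; lengths in m; the calibration is good to about 2 mm. A picture is of the moment at which its call begins.
A pose or a line that the arm cannot do raises PlanningError and nothing moves.
- close_job(): hands the job in, once; it reports no verdict.
Trained networks look in the newest picture that a camera, given by its name, has taken for a name from the list of things; names that differ only in an ending like _2 or _b are one class to them, and where a whole thing is asked for, a point or a joint stands for the part that bears it (a point fixed in the world has none). Each returns a list of dicts, best first, with "conf" (0 to 1); they miss things now and then, are a little off and sometimes report something else, mostly with a low value. They report only what shows in the picture. A call takes as long as a camera call. They do not tell look-alikes from the thing itself.
- spot_in(camera, query): "xy" ([column, row] in pixels, amid what is visible of it).
- silhouettes(camera, query): "region" (384x512 bool, what is visible of it) and "xy" ([column, row] in pixels, amid what is visible of it).
Readings, each from a call of its own:
- current_clock(): time.
- current_joint_pos(): joint angles.
- current_qvel(): joint speeds.
- current_joint_torque(): joint torques, N m.
- current_position(): TCP position.
- current_orientation(): TCP orientation.
- current_force(): force on the tool from outside, world axes, zero at the start.
- current_torque(): the same for the moment, N m.
- current_finger_gap(): finger opening in m.
Only numpy, scipy, OpenCV 4.12 (cv2) and the standard library are available. Lean on these libraries where they do the work, as an engineer would, in place of code of your own. Each camera call takes 0.05 s, during which the arm holds its last target. There are 200 camera calls.

## Task

Free the sprung weighing arm: lift the stop slide out of its notch, shift it away from the arm and drop it fully home in the very next (middle) notch. Then lift the carrier with the sample cup in it by its top grip, hang its cross bar in the vee hook at the end of the arm, and lower it gently as the arm sinks; let go only once the arm carries the load and has settled. Keep the cup upright in the carrier, and leave the other things on the bench alone.

Things in the scene. Friction and masses are not known exactly. Their poses are not given: they have to be found in the camera images.
- stand: Fixed weighing stand; origin on the worktop under its post, z up. Base plate 13 mm thick, local x -170..50, y -135..65. Post top (fork) z 232 mm, spring drum at +y. A sprung arm 12 mm wide, 10 thick runs from the pivot (0,0,210) along local -x, sloping up 0.18 rad when empty. A notched stop rail runs along y at x -110: y -10..-133, 12 mm thick, z 165..190, on an upright at each end.
- notch_1 (a point): Centre of the inner notch (nearest the arm), level with the rail top; axes as the stand's. The slide starts here. Three like notches, 12 mm wide along y and 9.5 mm deep, open at the top, lie at the stand's y -50, -80 and -110 mm.
- notch_2 (a point): Centre of the middle notch, at the level of the rail top: where the slide must go, 30 mm from notch_1 along the stand's -y.
- stop_slide: Loose steel slide, 80 g, axes as the stand's. Origin: foot of its blade (7 mm in y), 8 mm below the rail top. Saddle 24x24 mm, z 8..24, rests on the rail; cheeks down to z -6 either side of it, 2 mm play. Grip 10 mm thick in x, 20 wide, z 24..61: pinch across x. A finger 8 mm wide, z 8..24 (z 16..24 past y 40), reaches +y to y 59, 18 mm of air below the arm: lift 10 to 14 mm till out from under it.
- hook_seat (a point): In the vee hook at the arm's end, 200 mm from the pivot: where the centre of a seated bar lies. Moves with the arm; about z 250 mm when empty. The vee is 14 mm wide across the arm and opens along it: sides sloped about 40 deg, one to the post, one to the free end, rise 13 mm above this point, 20 mm to either side. Its underside is under 12 mm below this point.
- weigh_arm (a joint): Angle (rad) by which the sprung arm has sunk: 0 empty, against its upper stop; grows as the hook sinks. The loaded carrier settles it between about 0.19 and 0.31 (hook 38 to 62 mm lower), by its mass; a slide left in notch_1 stops it near 0.17, too early. Spring at the hook about 40 N/m, well damped.
- carrier: Loose carrier, 0.12 kg empty; origin at the centre of its underside. Dish 66 mm across, 15 high; wire bail (6 mm wire) 78 mm wide in its yz plane. Straight cross bar along y at z 135 mm, y -28..28. On it a grip plate 10 mm thick in x, 24 wide in y, z 136..180: pinch across x. 55 mm of open height between bar and cup lid for the hook. Hangs either way round, bar across the arm.
- bail_bar (a point): Middle of the carrier's cross bar axis (135 mm above its underside); axes as the carrier's, bar along y.
- sample_cup: Closed seed cup with a screw lid, 62 mm diameter, 73 mm high, 0.12 to 0.23 kg, standing loose in the carrier's dish. Origin at the centre of its underside, 4 mm above the carrier's.
- spare_cup: Another closed seed cup, 62 mm diameter, 73 mm high, standing on the worktop: a bystander, as are the next three.
- bottle: Small reagent bottle, 56 mm diameter, 101 mm high. Origin at the centre of its underside.
- petri: Stack of closed petri dishes, 90 mm diameter, 32 mm high. Origin at the centre of its underside.
- pen: Marker pen lying on the worktop, 122 mm long, 14 mm thick. Origin under its middle.
There are look-alikes about, which are no part of the job. What is shaped like the sample_cup but blue is not meant. Leave any blue look-alike of the carrier alone.

How it is judged:
On the way, in this order (a step that is already met when the one before it is completed fails the run):
1. the stop slide sits fully home in the middle notch, let go, with the arm still empty (horizontal distance between stop_slide and notch_2 below 0.006 m and z of stop_slide in the frame of notch_2 below -0.006 m and contact force between the fingers and stop_slide below 0.05 N and contact force between carrier and stand below 0.05 N), for 0.2 s.
2. the carrier's bar lies in the hook and the sunken arm carries it (distance between bail_bar and hook_seat below 0.012 m and value of joint weigh_arm above 0.18 rad and contact force between carrier and stand above 1 N), for 0.2 s.
At the end, for the whole second after the job is handed in: Slide seated in the middle notch (within 6 mm, blade 6 mm or more down). Carrier bar within 12 mm of the hook seat, carrier upright within 0.25 rad, under 0.05 m/s; arm sunk over 0.18 rad, under 0.08 rad/s. Cup in the dish, within 15 mm and 0.2 rad of its place on the carrier (horizontal distance between stop_slide and notch_2 below 0.006 m and z of stop_slide in the frame of notch_2 below -0.006 m and distance between bail_bar and hook_seat below 0.012 m and value of joint weigh_arm above 0.18 rad and velocity of joint weigh_arm between -0.08 and 0.08 rad/s and linear speed of carrier below 0.05 m/s and angle between carrier's own z axis and vertical below 0.25 rad and distance between sample_cup and carrier below 0.015 m and angle between the z axis of sample_cup and the z axis of carrier, either way round below 0.2 rad); the robot touches nothing.
It fails at once if the carrier is let go on the arm while the arm still sinks or rises fast (over 0.35 rad/s) (contact force between the fingers and carrier below 0.02 N and contact force between carrier and stand above 0.3 N and (velocity of joint weigh_arm above 0.35 rad/s or velocity of joint weigh_arm below -0.35 rad/s)).
It fails at once if the sample cup is tipped by more than 0.6 rad (angle between sample_cup's own z axis and vertical above 0.6 rad).
It fails at once if a bystander is pushed more than 25 mm (distance of any of spare_cup, bottle, petri, pen from where it was at the start of the episode above 0.025 m).
It also fails if it takes over 64 s, if anything falls off the work surface, if the arm or the gripper's body presses on something with over 40 N, if the wrist force passes 120 N, or if a joint passes its speed limit or range.

## Working session

There is one attempt and no reset: what is moved stays moved. The work goes in short steps, each a Python script; the robot and the scene stay as the last script left them, time stands still between calls to the robot, and variables do not carry over. Pictures are saved under pics/ and viewed, about 8 in all and at most 12, crops included, and the job is handed in when it is done.

```bash
mkdir -p pics; cat > h.py <<'E'
import numpy as np, cv2
from bench import *
def world(c, mask=None):
    z=c["range_z"]; K=c["intrinsics"]; v,u=np.indices(z.shape)
    P=np.stack([(u-K[0,2])/K[0,0]*z,(v-K[1,2])/K[1,1]*z,z],-1)
    W=(P-c["t"])@c["R"]
    W[z<=0]=np.nan
    return W if mask is None else W[mask & (z>0)]
def px(c,X):
    p=c["R"]@np.array(X)+c["t"]; p=c["intrinsics"]@p; return p[:2]/p[2]
E
python3 - <<'E'
from h import *
import pickle
D={}
for n in ("scene","side"):
    c=capture(n); D[n]=c
    print(n,"cam at",(-c["R"].T@c["t"]).round(3), current_clock())
    W=world(c)
    for q in ("stand","stop_slide","hook_seat","carrier","sample_cup","spare_cup","bottle","petri","pen"):
        for s in silhouettes(n,q)[:4]:
            P=world(c,s["region"])
            if len(P): print(q,round(s["conf"],2),np.round(s["xy"]),s["region"].sum(),"med",np.median(P,0).round(3),"lo",np.percentile(P,2,axis=0).round(3),"hi",np.percentile(P,98,axis=0).round(3))
            D[n,q,round(s["conf"],3)]=s["region"]
pickle.dump(D,open("d.pkl","wb"))
cv2.imwrite("pics/a.png",np.vstack([D["scene"]["image"],D["side"]["image"]])[:, :] if 0 else cv2.resize(D["scene"]["image"],(800,600)))
cv2.imwrite("pics/b.png",cv2.resize(D["side"]["image"],(800,600)))
E
```

```text
scene cam at [ 0.167 -0.665  1.224] 0.05
stand 0.69 [282. 202.] 3608 med [0.634 0.109 0.015] lo [0.528 0.005 0.007] hi [0.761 0.204 0.244]
stop_slide 0.46 [277. 175.] 145 med [0.603 0.085 0.207] lo [0.594 0.072 0.183] hi [0.618 0.121 0.243]
hook_seat 0.84 [273. 162.] 390 med [0.639 0.144 0.227] lo [ 0.5    0.102 -0.002] hi [0.741 0.337 0.26 ]
carrier 0.82 [283. 278.] 171 med [ 0.475 -0.165  0.126] lo [ 0.447 -0.194  0.002] hi [ 0.494 -0.136  0.182]
carrier 0.78 [208. 210.] 307 med [0.42  0.204 0.009] lo [0.394 0.17  0.001] hi [0.452 0.242 0.182]
carrier 0.64 [276. 286.] 442 med [ 0.473 -0.163  0.076] lo [ 0.449 -0.184  0.004] hi [ 0.503 -0.106  0.139]
sample_cup 0.94 [273. 284.] 434 med [ 0.471 -0.162  0.076] lo [ 0.449 -0.184  0.003] hi [ 0.495 -0.111  0.108]
sample_cup 0.7 [296. 250.] 408 med [ 0.572 -0.098  0.071] lo [ 0.548 -0.12   0.003] hi [ 0.604 -0.066  0.077]
spare_cup 0.75 [304. 344.] 482 med [ 0.444 -0.349  0.073] lo [ 0.419 -0.373  0.012] hi [ 0.473 -0.318  0.078]
bottle 0.95 [327. 264.] 462 med [ 0.649 -0.186  0.068] lo [ 0.633 -0.203  0.001] hi [ 0.679 -0.15   0.105]
pe
[... 881 characters left out ...]
82 -0.135  0.069] lo [ 0.453 -0.172  0.014] hi [ 0.507 -0.115  0.084]
sample_cup 0.72 [259. 184.] 261 med [ 0.576 -0.07   0.061] lo [ 0.554 -0.103  0.006] hi [ 0.603 -0.056  0.076]
spare_cup 0.72 [301. 153.] 237 med [ 0.45  -0.326  0.06 ] lo [ 0.424 -0.37   0.005] hi [ 0.479 -0.31   0.076]
spare_cup 0.24 [287. 188.] 29 med [ 0.477 -0.128  0.024] lo [ 0.459 -0.144  0.006] hi [ 0.482 -0.109  0.178]
bottle 0.65 [248. 164.] 173 med [ 0.653 -0.159  0.072] lo [ 0.637 -0.19   0.007] hi [ 0.678 -0.144  0.103]
petri 0.65 [237. 309.] 820 med [0.517 0.476 0.031] lo [0.477 0.428 0.008] hi [0.559 0.51  0.035]
pen 0.38 [299. 218.] 62 med [0.41  0.047 0.012] lo [ 0.399 -0.001  0.006] hi [0.418 0.095 0.015]
```

View pics/a.png

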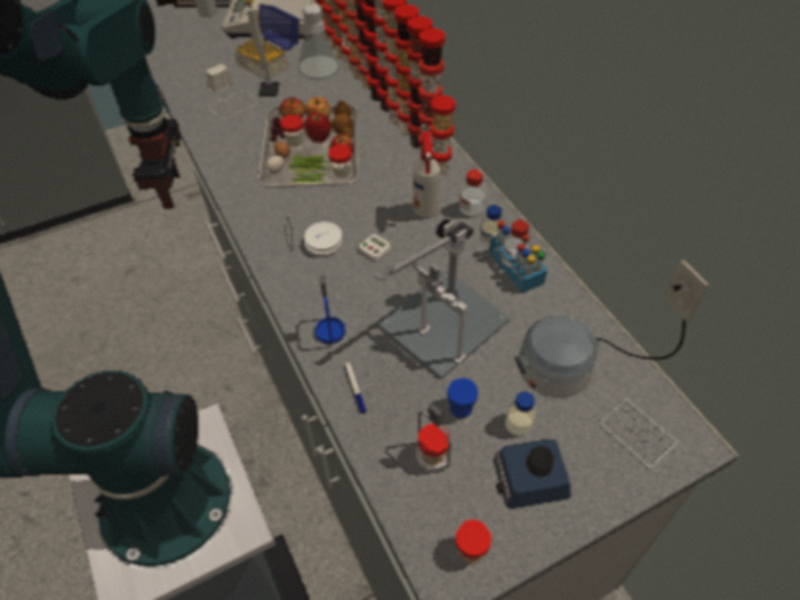

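View pics/b.png

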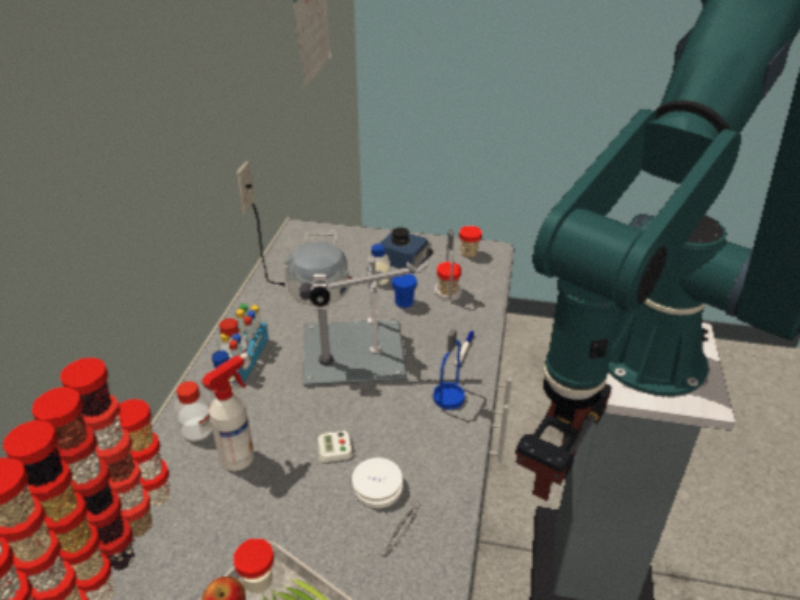

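Scene picture (800x600 px): the red-lidded cup in the wire carrier is at (432,445). Look-alikes are a blue empty carrier at (328,325), a blue cup at (461,397) and a red-lidded spare cup with no carrier at (473,540). Only the thing at (432,445) has the unblue carrier with the red cup in it, so that one fits. The stand is at (445,310), with its arm running from (455,230) to (385,275).

Next I fit the stand plate and take close-ups with the wrist camera.

```bash
cat > m.py <<'E'
from h import *
import pickle
D=pickle.load(open("d.pkl","rb"))
for n in ("scene","side"):
    r=[v for k,v in D.items() if k[0]==n and len(k)==3 and k[1]=="stand"][0]
    P=world(D[n],r); Q=P[(P[:,2]>.008)&(P[:,2]<.02)&(P[:,0]>.45)]
    rect=cv2.minAreaRect((Q[:,:2]*1000).astype(np.float32)); print(n,rect)
    print(cv2.boxPoints(rect).round(0).tolist())
    W=world(D[n]).reshape(-1,3)
    A=W[(W[:,2]>.2)&(W[:,2]<.3)&(W[:,0]>.48)&(W[:,0]<.72)&(W[:,1]>.06)&(W[:,1]<.25)]
    vx=cv2.fitLine((A*1000).astype(np.float32),cv2.DIST_HUBER,0,.01,.01).ravel(); print("arm",len(A),vx.round(3))
from scipy.spatial.transform import Rotation as Ro
def down(yaw): return (Ro.from_euler("z",yaw)*Ro.from_euler("x",np.pi)).as_quat()
move_ptp([.40,.38,.45],down(0))
for i,(p,y) in enumerate([([.56,.09,.50],0),([.47,-.15,.40],0)]):
    try: move_ptp(p,down(y))
    except PlanningError as e: print(e); continue
    c=capture("wrist"); pickle.dump(c,open(f"w{i}.pkl","wb")); print("cam",(-c["R"].T@c["t"]).round(3),current_position(),current_joint_pos())
    for q in ("stop_slide","hook_seat","carrier","sample_cup","stand"):
        for s in silhouettes("wrist",q)[:3]:
            P=world(c,s["region"])
            if len(P): print(q,round(s["conf"],2),np.round(s["xy"]),s["region"].sum(),"med",np.median(P,0).round(3),"lo",np.percentile(P,2,axis=0).round(3),"hi",np.percentile(P,98,axis=0).round(3))
    cv2.imwrite(f"pics/w{i}.png",cv2.resize(c["image"],(800,600)))
print(current_clock())
E
python3 m.py
```

```text
scene ((652.7405395507812, 112.98434448242188), (223.17428588867188, 202.55833435058594), 16.207181930541992)
[[517.0, 179.0], [574.0, -15.0], [788.0, 47.0], [732.0, 241.0]]
arm 592 [ 9.36000e-01  3.16000e-01 -1.57000e-01  6.14271e+02  1.36732e+02
  2.31283e+02]
side ((680.7400512695312, -3.133758544921875), (274.1096496582031, 486.3372802734375), 4.334235668182373)
[[526.0, 229.0], [562.0, -256.0], [836.0, -235.0], [799.0, 250.0]]
arm 532 [ 9.17000e-01  3.67000e-01 -1.55000e-01  6.08141e+02  1.44988e+02
  2.31701e+02]
cam [0.56  0.175 0.66 ] [0.55955813 0.09136683 0.49976574] [3.96855021e-02 1.89807263e-01 1.09543332e+00 5.31294391e-04
 1.85687818e+00 3.79582671e-02]
stop_slide 0.88 [288. 146.] 424 med [0.608 0.096 0.205] lo [0.596 0.075 0.182] hi [0.623 0.142 0.242]
hook_seat 0.64 [315. 109.] 2165 med [0.641 0.148 0.224] lo [0.499 0.103 0.012] hi [0.74  0.186 0.258]
carrier 0.76 [216. 252.] 602 med [ 0.479 -0.142  0.075] lo [ 0.449 -0.255 -0.002] hi [ 0.511 -0.112  0.179]
carrier 0.71 [189.  73.] 1391 med [0.428 0.213 0.004] lo [ 0.396  0.177 -0.002] hi [0.456 0.25  0.179]
sample_c
[... 411 characters left out ...]
 1.44479008e+00  5.84586923e-04
  1.61238986e+00 -4.48462062e-01]
hook_seat 0.46 [364.  19.] 5232 med [0.63  0.042 0.012] lo [0.565 0.    0.009] hi [0.775 0.074 0.188]
carrier 0.55 [263. 141.] 485 med [ 0.479 -0.137  0.134] lo [ 0.456 -0.187  0.001] hi [ 0.504 -0.113  0.179]
carrier 0.55 [365.  16.] 5268 med [0.631 0.042 0.012] lo [0.565 0.001 0.009] hi [0.776 0.074 0.188]
sample_cup 0.73 [265. 144.] 894 med [ 0.481 -0.147  0.074] lo [ 0.454 -0.176  0.065] hi [ 0.508 -0.123  0.136]
sample_cup 0.64 [326. 104.] 1227 med [ 0.579 -0.089  0.07 ] lo [ 0.551 -0.117 -0.   ] hi [ 0.608 -0.063  0.072]
stand 0.92 [359.  19.] 5199 med [0.63  0.043 0.012] lo [0.565 0.001 0.009] hi [0.776 0.074 0.188]
5.2
```

View pics/w0.png

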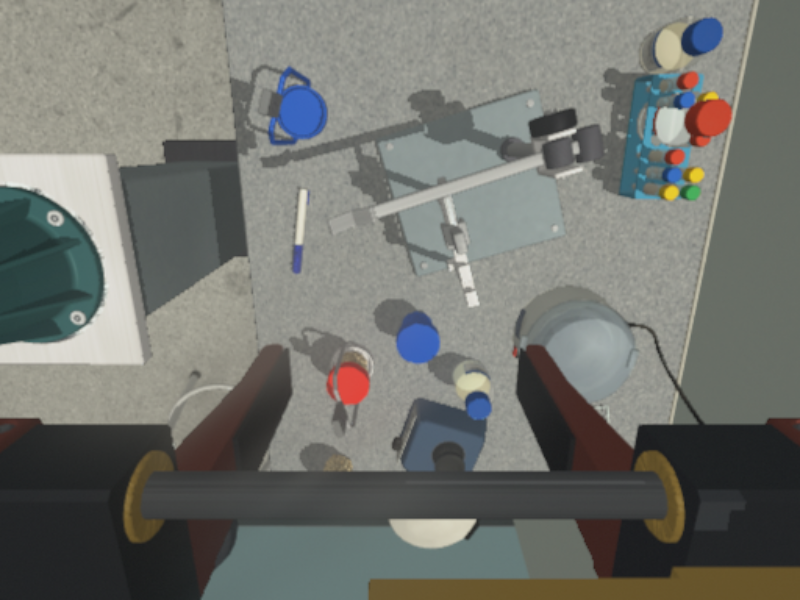

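View pics/w1.png

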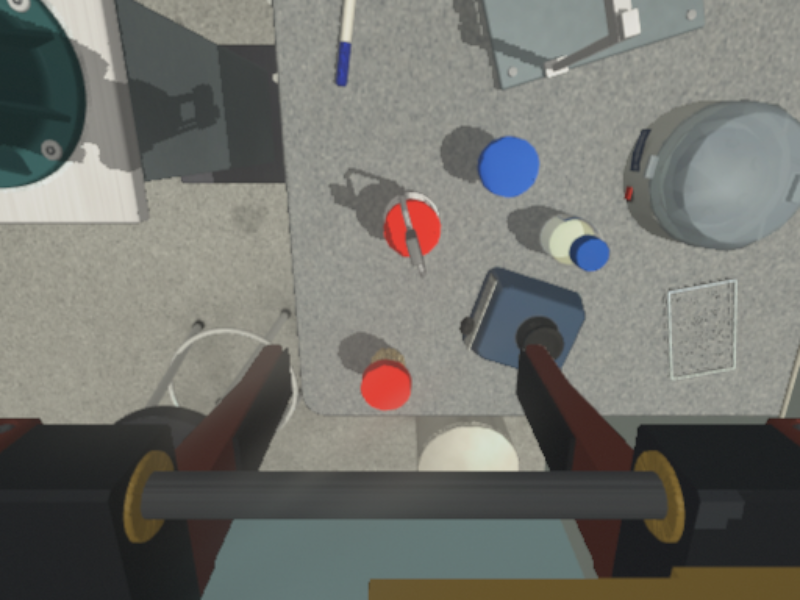

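Wrist views (800x600 px): in the first, the stand plate spans (380..565,90..275), the slide sits on the rail at (455,235) and the hook is at (350,220). In the second, the steel carrier with the red cup is at (413,228) with its grip plate at (415,245). The blue cup at (508,165) and the spare at (385,385) stand apart, which confirms which one is meant.

Now refining the poses with close depth.

```bash
cat > r.py <<'E'
from h import *
import pickle
def rect(Q):
    r=cv2.minAreaRect((Q[:,:2]*1000).astype(np.float32)); return len(Q),np.round(r[0],1),np.round(r[1],1),round(r[2],1),Q[:,:2].mean(0).round(4)
def box(W,x0,x1,y0,y1,z0,z1): return W[(W[:,0]>x0)&(W[:,0]<x1)&(W[:,1]>y0)&(W[:,1]<y1)&(W[:,2]>z0)&(W[:,2]<z1)]
c0=pickle.load(open("w0.pkl","rb")); c1=pickle.load(open("w1.pkl","rb")); D=pickle.load(open("d.pkl","rb"))
W0=world(c0).reshape(-1,3);W1=world(c1).reshape(-1,3)
print("plate",rect(box(W0,.45,.80,-.04,.26,.0085,.0165)))
def pca(Q):
    v=cv2.fitLine((Q[:,:2]*1000).astype(np.float32),cv2.DIST_HUBER,0,.01,.01).ravel(); return np.degrees(np.arctan2(v[1],v[0])).round(1),v.round(2)
for n,W in (("w0",W0),("scene",world(D["scene"]).reshape(-1,3)),("side",world(D["side"]).reshape(-1,3))):
  for nm,b in (("slidetop",(.57,.65,.04,.13,.236,.25)),("saddle+finger",(.57,.66,.04,.2,.196,.212)),("railtop",(.57,.66,-.01,.14,.183,.195)),("arm",(.5,.69,.09,.17,.214,.26))):
    Q=box(W,*b)
    if len(Q)>4: print(n,nm,rect(Q),pca(Q))
for n,W in (("w1",W1),("w0",W0),("scene",world(D["scene"]).reshape(-1,3)),("side",world(D["side"]).reshape(-1,3))):
  for nm,b in (("griptop",(.42,.55,-.21,-.09,.172,.19)),("bar",(.42,.55,-.21,-.09,.125,.145)),("lid",(.42,.55,-.21,-.09,.066,.09))):
    Q=box(W,*b)
    if len(Q)>4: print(n,nm,rect(Q),pca(Q), Q[:,2].mean().round(4))
img=c1["image"]; cv2.imwrite("pics/crop.png",np.hstack([cv2.resize(img[110:190,220:310],None,fx=4,fy=4),cv2.resize(c0["image"][110:190,200:290+0],None,fx=4,fy=4)]))
E
sed -i 's/c0\["image"\]\[110:190,200:290+0\]/c0["image"][110:190,245:335]/' r.py
python3 r.py
```

```text
plate (7719, array([623.5,  98.2]), array([341.5, 281.3]), 1.6, array([0.6526, 0.1218]))
w0 slidetop (153, array([596.5, 106.2]), array([17.1, 69.5]), 42.7, array([0.5997, 0.1019])) (np.float32(-48.5), array([  0.66,  -0.75, 600.69, 100.65], dtype=float32))
w0 saddle+finger (263, array([605.6, 110. ]), array([23.9, 70.6]), 16.6, array([0.6072, 0.1023])) (np.float32(-80.5), array([ 1.6000e-01, -9.9000e-01,  6.0481e+02,  1.0607e+02], dtype=float32))
w0 railtop (218, array([616.4,  65.7]), array([ 23.4, 120.1]), 12.7, array([0.6226, 0.0507])) (np.float32(-70.8), array([ 3.3000e-01, -9.4000e-01,  6.2147e+02,  5.1680e+01], dtype=float32))
w0 arm (1347, array([599.2, 114.2]), array([196.5,  54.3]), 16.1, array([0.5904, 0.1314])) (np.float32(16.4), array([9.6000e-01, 2.8000e-01, 5.9105e+02, 1.3341e+02], dtype=float32))
scene slidetop (42, array([598.1, 105.7]), array([23.5, 64.4]), 35.5, array([0.5984, 0.0996])) (np.float32(-55.6), array([ 5.6000e-01, -8.3000e-01,  6.0023e+02,  9.5450e+01], dtype=float32))
scene saddle+finger (93, array([603.1,  93.7]), array([23.1, 96.5]), 24.2, array([0.6
[... 2889 characters left out ...]
56])) (np.float32(-82.9), array([ 1.2000e-01, -9.9000e-01,  4.7390e+02, -1.5584e+02], dtype=float32)) 0.0765
side griptop (14, array([ 479.4, -147.6]), array([ 7.6, 27.8]), 9.8, array([ 0.4798, -0.1462])) (np.float32(-80.7), array([ 1.6000e-01, -9.9000e-01,  4.7925e+02, -1.4486e+02], dtype=float32)) 0.1789
side bar (17, array([ 474.7, -135. ]), array([ 9.9, 35.8]), 22.1, array([ 0.4756, -0.133 ])) (np.float32(-66.1), array([ 4.1000e-01, -9.1000e-01,  4.7568e+02, -1.3260e+02], dtype=float32)) 0.1357
side lid (141, array([ 479.9, -149.9]), array([62.5, 66.2]), 57.0, array([ 0.4807, -0.1452])) (np.float32(-74.1), array([ 2.7000e-01, -9.6000e-01,  4.8100e+02, -1.4492e+02], dtype=float32)) 0.0751
```

View pics/crop.png

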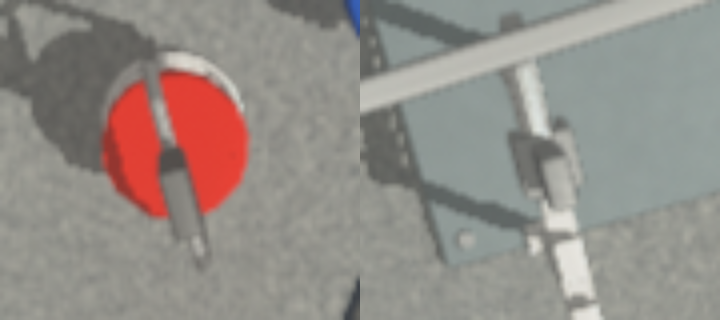

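The crop shows the steel carrier with the red cup and its grip at crop (185,195), not blue. The slide's grip at crop (555,170) points along the rail. Refining the stand in its local frame:

```bash
cat > r2.py <<'E'
from h import *
import pickle
a=np.radians(16.4); R=np.array([[np.cos(a),-np.sin(a)],[np.sin(a),np.cos(a)]]); o=np.array([.7005,.1633])
D=pickle.load(open("d.pkl","rb"))
for n,c in (("w0",pickle.load(open("w0.pkl","rb"))),("scene",D["scene"]),("side",D["side"])):
    W=world(c).reshape(-1,3); W=W[~np.isnan(W[:,0])]; L=np.c_[(W[:,:2]-o)@R,W[:,2]]*1000
    def b(x0,x1,y0,y1,z0,z1): return L[(L[:,0]>x0)&(L[:,0]<x1)&(L[:,1]>y0)&(L[:,1]<y1)&(L[:,2]>z0)&(L[:,2]<z1)]
    def show(k,Q):
        if len(Q)>3:
            print(n,k,len(Q),"mean",Q.mean(0).round(1),"1%",np.percentile(Q,1,axis=0).round(1),"99%",np.percentile(Q,99,axis=0).round(1))
    show("plate",b(-190,70,-155,85,9,17))
    show("griptop",b(-135,-85,-75,-25,239,250)); show("grip",b(-135,-85,-75,-25,212,250)); show("railtop",b(-130,-90,-150,-66,185,196))
    show("armmid",b(-90,-30,-20,20,212,250)); show("hook",b(-240,-165,-20,20,225,290))
E
python3 r2.py
```

```text
w0 plate 7555 mean [-56.9 -26.8  11.3] 1% [-163.1 -129.5    9.1] 99% [50.2 65.5 14. ]
w0 griptop 90 mean [-106.   -47.6  241.1] 1% [-110.6  -57.1  239.1] 99% [-101.4  -37.7  242.7]
w0 grip 133 mean [-106.4  -45.8  237. ] 1% [-111.3  -57.3  215.7] 99% [-100.8  -37.7  242.7]
w0 railtop 160 mean [-106.1 -104.3  188.2] 1% [-111.7 -129.7  185.5] 99% [-100.2  -68.1  189.8]
w0 armmid 372 mean [-60.2   2.6 224.8] 1% [-89.5  -3.7 216.8] 99% [-30.7   8.2 231.1]
w0 hook 377 mean [-189.9    2.4  250.9] 1% [-213.3   -4.6  242. ] 99% [-165.6    9.   259.4]
scene plate 2086 mean [-72.5 -43.9  13.3] 1% [-169.6 -133.     9.3] 99% [47.8 63.8 16.9]
scene griptop 23 mean [-111.   -49.3  242.3] 1% [-116.3  -59.3  239.2] 99% [-105.   -39.5  245.7]
scene grip 58 mean [-112.2  -50.8  231.5] 1% [-117.   -59.4  212.1] 99% [-105.4  -39.8  245.6]
scene railtop 63 mean [-110.8 -102.6  189.9] 1% [-117.5 -132.1  185.1] 99% [-102.8  -67.6  194.6]
scene armmid 70 mean [-61.1  -0.5 225.8] 1% [-87.9  -5.8 215.3] 99% [-31.1   7.3 233.1]
scene hook 80 mean [-1.908e+02 -1.000e-01  2.524e+02] 1% [-217.8   -6.5  238.8] 99% [-165.4    8.3  262.3]
side plate 1977 mean [-59.5 -19.7  12.9] 1% [-163.2 -127.8    9.2] 99% [51.3 70.1 16.7]
side griptop 14 mean [-106.3  -43.3  242.6] 1% [-110.1  -53.6  239.7] 99% [-103.   -31.9  244.8]
side grip 34 mean [-105.8  -40.6  232. ] 1% [-110.1  -53.4  212.1] 99% [-101.   -31.9  244.8]
side railtop 6 mean [-101.5  -98.7  188.3] 1% [-102.4 -117.5  185.6] 99% [-100.7  -81.3  190.3]
side armmid 83 mean [-59.6   7.  224.5] 1% [-88.   -3.5 213.7] 99% [-30.7  14.1 233.2]
side hook 66 mean [-188.2    5.5  250.3] 1% [-212.2   -4.1  237.4] 99% [-166.7   13.6  261.9]
```

```bash
cat >> h.py <<'E'
from scipy.spatial.transform import Rotation as Ro
YAW=np.radians(16.4); RM=np.array([[np.cos(YAW),-np.sin(YAW)],[np.sin(YAW),np.cos(YAW)]])
O=np.array([.7005,.1633])+RM@[.0023,.0031]
def L(x,y,z): return [*(O+RM@[x,y]),z]
def down(yaw): return (Ro.from_euler("z",yaw)*Ro.from_euler("x",np.pi)).as_quat()
Q=down(YAW)
def fl(): f=np.array(current_force()); return np.r_[RM.T@f[:2],f[2]].round(2)
E
cat > s1.py <<'E'
from h import *
move_ptp(L(-.110,-.050,.33),Q); print("f0",fl())
print("hit",servo_line(L(-.110,-.050,.212),Q,rate=.1,contact_N=5),current_position())
f0=fl(); move_gripper(.0); print("gap",current_finger_gap(),"f",f0,fl(),current_clock())
servo_line(L(-.110,-.050,.224),rate=.04); print("lifted",fl(),current_finger_gap())
c=capture("wrist"); s=silhouettes("wrist","stop_slide"); print([ (x["conf"],x["xy"]) for x in s])
cv2.imwrite("pics/s1.png",cv2.resize(c["image"][:300],(800,470)))
E
python3 s1.py
```

```text
f0 [-0.74  0.31 -0.69]
hit False [0.61098004 0.08791835 0.21274792]
gap 0.009954657652202893 f [-0.2   0.33  0.27] [-0.35 -0.55  0.33] 8.8083
lifted [-0.66  0.27 -1.08] 0.009865261097584472
[(0.74, [260.2, 217.2]), (0.38, [319.4, 148.4])]
```

View pics/s1.png

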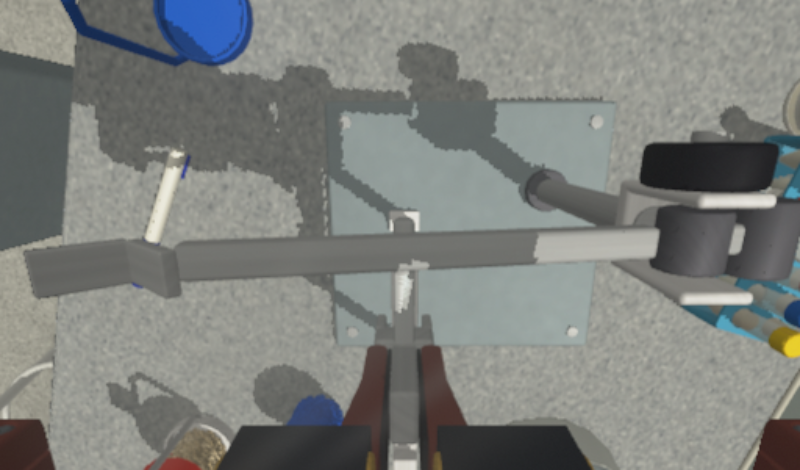

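The picture shows the slide held between the fingers at (405,380), with its finger still under the arm at (405,225) and clear of it. Shifting 30 mm and lowering.

```bash
cat > s2.py <<'E'
from h import *
servo_line(L(-.110,-.080,.224),rate=.06); print("moved",fl(),RM.T@(np.array(current_position())[:2]-O))
hit=servo_line(L(-.110,-.080,.2105),rate=.02,contact_N=3); print("low",hit,current_position()[2],fl(),current_clock())
E
python3 s2.py
```

```text
moved [ 0.38 -0.09 -1.59] [-0.11010792 -0.08025156]
low True 0.21192797128460167 [ 0.76 -0.02  4.52] 10.5917
```

```bash
cat > s3.py <<'E'
from h import *
move_gripper(.04); servo_line(L(-.110,-.080,.30),rate=.15)
servo_line(L(-.110,-.10,.42),rate=.25)
c=capture("wrist"); W=world(c).reshape(-1,3); W=W[~np.isnan(W[:,0])]
P=np.c_[(W[:,:2]-O)@RM,W[:,2]]*1000
def b(x0,x1,y0,y1,z0,z1): return P[(P[:,0]>x0)&(P[:,0]<x1)&(P[:,1]>y0)&(P[:,1]<y1)&(P[:,2]>z0)&(P[:,2]<z1)]
for k,q in (("grip",b(-135,-85,-120,-20,228,260)),("rail",b(-130,-90,-130,-96,180,196)),("saddle",b(-130,-90,-66,-30,195,212))):
    if len(q): print(k,len(q),q.mean(0).round(1),np.percentile(q,98,axis=0).round(1),np.percentile(q,2,axis=0).round(1))
cv2.imwrite("pics/s3.png",cv2.resize(c["image"][:320],(800,500))); print(current_clock())
E
python3 s3.py
```

```text
grip 180 [-109.4  -79.6  239.6] [-104.1  -70.7  242.8] [-114.6  -89.6  228.6]
rail 118 [-108.6 -118.8  187.6] [-103.2 -102.3  189.8] [-114.1 -129.   180.3]
saddle 180 [-109.4  -48.2  204.3] [-106.2  -30.8  206. ] [-112.5  -65.7  203. ]
12.675
```

View pics/s3.png

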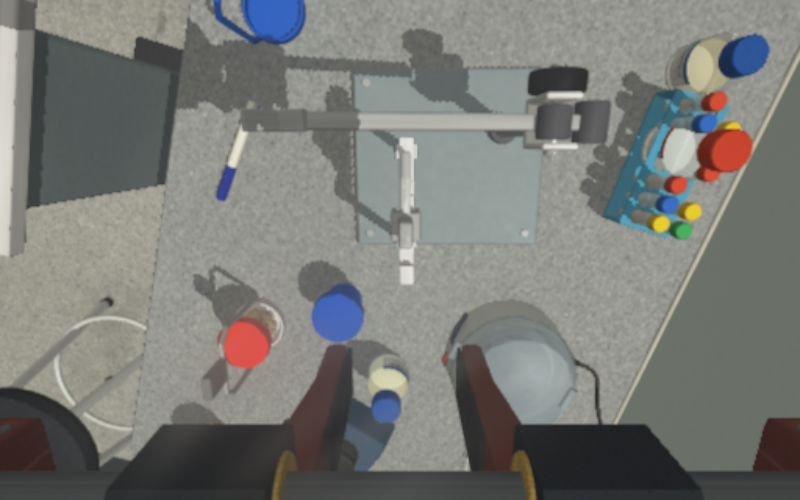

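The picture shows the slide down in the middle notch at (405,228), with its finger's tip at (405,150) clear of the arm. Its grip top is back at the starting height (242.8 mm), so it is fully home. Now the carrier.

```bash
cat > s4.py <<'E'
from h import *
p=[.4797,-.152]
move_ptp([*p,.26],Q); print("hit",servo_line([*p,.157],rate=.12,contact_N=6))
sleep(.2); f0=fl(); move_gripper(0); sleep(.2); print("gap",current_finger_gap(),f0,fl())
servo_line([*p,.300],rate=.1); sleep(.3); print("lifted",fl(),current_finger_gap(),current_clock())
servo_line(L(-.28,0,.300),rate=.15); sleep(.3); f=np.mean([fl() for _ in range(5)],0); print("at",current_position(),f,current_clock())
np.save("f.npy",np.array([f0,f]))
c=capture("scene"); d=capture("wrist")
W=world(d).reshape(-1,3); W=W[~np.isnan(W[:,0])]; P=np.c_[(W[:,:2]-O)@RM,W[:,2]]*1000
for k,z0,z1 in (("hook",235,270),):
    q=P[(P[:,0]>-245)&(P[:,0]<-165)&(abs(P[:,1])<15)&(P[:,2]>z0)&(P[:,2]<z1)]
    for x in range(-230,-165,6):
        r=q[abs(q[:,0]-x)<3]
        if len(r): print(x,len(r),r.mean(0).round(1))
x,y=px(c,L(-.24,0,.25)).astype(int); a=c["image"][max(0,y-75):y+75,x-80:x+80]
cv2.imwrite("pics/s4.png",np.hstack([cv2.resize(a,(400,375)),cv2.resize(d["image"],(400,375))]))
E
python3 s4.py
```

```text
hit False
gap 0.00969772930150442 [ 0.26 -1.08  0.55] [ 0.07 -0.02 -1.18]
lifted [-0.94 -0.11 -3.5 ] 0.009634972559419867 17.6583
at [0.43330375 0.08757791 0.29996616] [-0.46 -0.23 -3.5 ] 19.7333
-218 69 [-216.    -1.1  257.1]
-212 132 [-212.2    0.   257. ]
-206 112 [-2.060e+02  2.000e-01  2.517e+02]
-200 101 [-200.1   -0.   246.7]
-194 159 [-193.7   -0.6  244.6]
-188 202 [-188.    -0.5  249.3]
-182 223 [-181.9   -0.3  253.5]
-176 150 [-176.9    0.9  254.1]
-170 62 [-169.6    2.8  242.7]
```

View pics/s4.png

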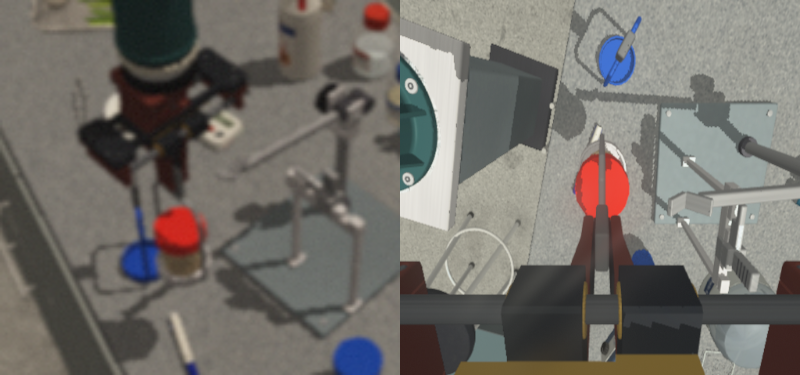

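The picture shows the carrier held upright in front of the hook with the red cup in it: on the left at crop (180,240), with the hook at (228,172). The vee's lowest point measures x=-195.5, y=0 and z≈0.244. Moving in over it and lowering along the arc with force readings.

```bash
cat > s5.py <<'E'
from h import *
def F(n=8):
    v=[]
    for _ in range(n): v.append(fl()); sleep(.02)
    return np.mean(v,0).round(2)
f00,f1=np.load("f.npy")
servo_line(L(-.196,0,.300),rate=.08); sleep(.2); print("over",F())
servo_line(L(-.196,0,.276),rate=.05); print("pre",F())
h=.0043; dx=0
for bz in np.arange(.250,.186,-.005):
    th=np.arcsin((bz-.210-h)/.2); x=-.2*np.cos(th)+h*np.sin(th)
    servo_line(L(x+dx,0,bz+.022),rate=.03); f=F(6); print(round(bz,3),f,current_clock())
    if f[2]>-.9: break
c=capture("scene"); x,y=px(c,L(-.20,0,.22)).astype(int); a=c["image"][y-75:y+75,x-80:x+80]
cv2.imwrite("pics/s5.png",cv2.resize(a,(640,600)))
E
python3 s5.py
```

```text
over [ 0.14  0.01 -2.64]
pre [-0.02  0.43 -3.15]
0.25 [ 0.23 -0.17 -3.05] 22.5167
0.245 [ 0.21  0.26 -2.23] 22.9333
0.24 [ 1.01 -0.   -1.51] 23.35
0.235 [ 0.95 -0.38 -1.17] 23.7667
0.23 [ 0.79  0.23 -1.29] 24.1833
0.225 [ 1.2   0.04 -1.31] 24.6
0.22 [ 1.31  0.26 -0.87] 25.0167
```

View pics/s5.png

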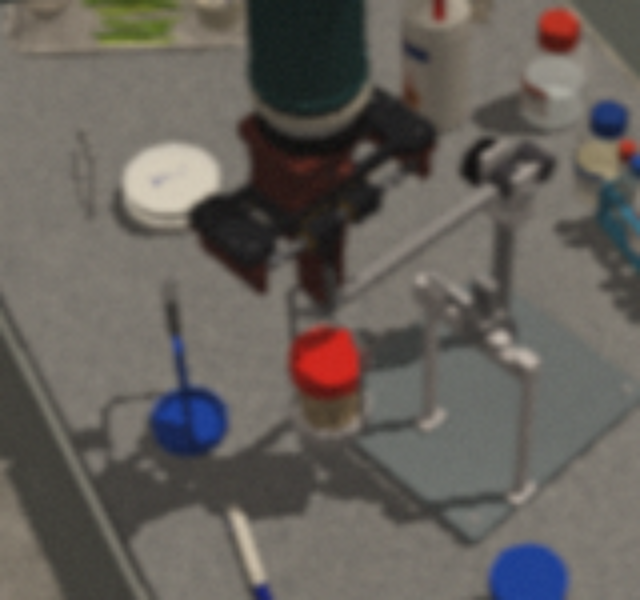

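The picture shows the bar at the hook with the arm already sinking at (335,300), and the cup upright. The side force of +1.3 N means I should ease a little toward the post, so I do that and keep lowering.

```bash
cat > s6.py <<'E'
from h import *
def F(n=15):
    v=[]
    for _ in range(n): v.append(fl()); sleep(.02)
    return np.mean(v,0).round(2)
h=.0043; dx=.0
for bz in np.arange(.220,.184,-.003):
    th=np.arcsin((bz-.210-h)/.2); x=-.2*np.cos(th)+h*np.sin(th)
    servo_line(L(x+dx,0,bz+.022),rate=.03); f=F(); print(round(bz,3),round(dx,4),f,current_clock())
    if f[2]>-.15: break
    if abs(f[0])>.4 and abs(dx)<.006: dx+=np.sign(f[0])*.0015
E
python3 s6.py
```

```text
0.22 0.0 [ 1.1   0.05 -1.31] 25.5667
0.217 0.0015 [-3.92 -0.59 -0.73] 26.075
0.214 0.0 [-2.43 -0.32 -0.54] 26.5917
0.211 -0.0015 [ 3.07  0.49 -0.72] 27.1
0.208 0.0 [ 1.49  0.12 -0.58] 27.6083
0.205 0.0015 [-3.57 -0.78 -0.56] 28.125
0.202 0.0 [-2.52 -0.02 -0.28] 28.6333
0.199 -0.0015 [ 1.82  0.05 -0.12] 29.1417
```

```bash
cat > s7.py <<'E'
from h import *
def F(n=15):
    v=[]
    for _ in range(n): v.append(fl()); sleep(.02)
    return np.mean(v,0).round(2)
h=.0043; dx=-.0008
for bz in (.1985,.1965,.1945):
    th=np.arcsin((bz-.210-h)/.2); x=-.2*np.cos(th)+h*np.sin(th)
    servo_line(L(x+dx,0,bz+.022),rate=.02); f=F(25); print(bz,f,current_clock())
    if f[2]>0.1: break
c=capture("scene"); d=capture("side"); o=[]
for q in (c,d):
    x,y=px(q,L(-.20,0,.18)).astype(int); o.append(cv2.resize(q["image"][y-60:y+60,x-50:x+50],(400,480)))
cv2.imwrite("pics/s7.png",np.hstack(o))
E
python3 s7.py
```

```text
0.1985 [ 3.35 -0.04  0.06] 29.8083
0.1965 [4.61 0.05 0.26] 30.475
```

View pics/s7.png

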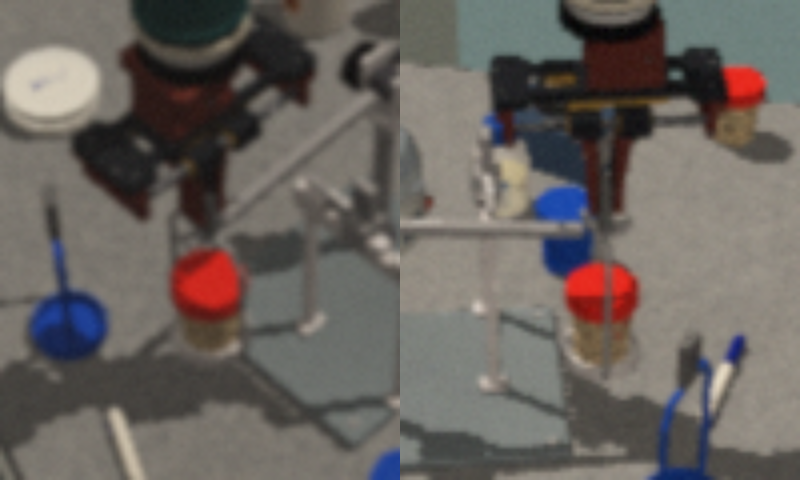

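Scene (left) and side (right) show the arm sunk to about level, the bar in the vee at (195,225) and (605,225), and the cup upright. The load is now on the arm (Fz≈0). I relieve the side force, then let go.

```bash
cat > s8.py <<'E'
from h import *
def F(n=15):
    v=[]
    for _ in range(n): v.append(fl()); sleep(.02)
    return np.mean(v,0).round(2)
p=np.array(current_position()); 
for i in range(8):
    f=F(); print(f)
    if abs(f[0])<.8: break
    p[:2]+=RM@[np.clip(f[0]*.00025,-.001,.001),0]; servo_line(p.tolist(),rate=.01)
print("zpos",current_position()[2],current_clock())
move_gripper(.05); sleep(1.0); print(fl(),current_clock())
servo_line((p+[0,0,.08]).tolist(),rate=.06); sleep(.5)
move_ptp([p[0],p[1],.40],Q)
c=capture("scene"); d=capture("side"); e=capture("wrist")
import pickle; pickle.dump((c,d,e),open("end.pkl","wb"))
for n,q in (("scene",c),("side",d),("wrist",e)):
    W=world(q).reshape(-1,3); W=W[~np.isnan(W[:,0])]; P=np.c_[(W[:,:2]-O)@RM,W[:,2]]*1000
    def b(k,x0,x1,y0,y1,z0,z1):
        r=P[(P[:,0]>x0)&(P[:,0]<x1)&(P[:,1]>y0)&(P[:,1]<y1)&(P[:,2]>z0)&(P[:,2]<z1)]
        if len(r): print(n,k,len(r),r.mean(0).round(1),np.percentile(r,2,axis=0).round(1),np.percentile(r,98,axis=0).round(1))
    b("grip",-225,-170,-18,18,215,260); b("lid",-235,-165,-35,35,120,150); b("slide",-135,-85,-120,-20,228,260); b("armmid",-90,-40,-10,10,195,250)
o=[]
for q in (c,d):
    x,y=px(q,L(-.20,0,.18)).astype(int); o.append(cv2.resize(q["image"][y-60:y+60,x-50:x+50],(400,480)))
cv2.imwrite("pics/s8.png",np.hstack(o)); print(current_clock())
E
python3 s8.py
```

```text
[ 5.18 -0.07  0.38]
[ 1.74 -0.41  0.04]
[-2.18 -0.91 -0.1 ]
[-3.28 -0.61 -0.29]
[-1.84  0.16 -0.25]
[ 0.6   0.17 -0.09]
zpos 0.21884506904799864 33.35
[-0.42 -0.14 -0.22] 35.1333
scene grip 54 [-205.4   -5.1  232.8] [-209.7  -14.3  216.2] [-199.6    6.5  243.8]
scene lid 264 [-206.8   -4.3  135.5] [-231.4  -32.   122.9] [-178.7   25.7  142.4]
scene slide 36 [-115.   -83.7  239.2] [-119.6  -91.6  229.5] [-109.9  -73.7  248.5]
scene armmid 64 [-64.9  -2.8 208.5] [-88.8  -7.9 200.6] [-40.8   4.9 213.8]
side grip 40 [-198.4    7.2  231.4] [-203.6   -7.8  215.2] [-193.8   15.2  242. ]
side lid 196 [-196.     7.4  134.1] [-224.9  -24.4  121.7] [-169.1   30.4  140.6]
side slide 24 [-108.2  -75.2  239. ] [-113.7  -89.4  229.3] [-103.6  -64.5  245. ]
side armmid 69 [-67.5   2.1 206.2] [-89.6  -7.4 198.3] [-42.1   9.4 211.9]
wrist grip 232 [-199.6    0.9  235.5] [-204.8  -12.9  218.8] [-194.5   10.8  240.1]
wrist lid 802 [-197.5    8.   134.3] [-224.9  -25.8  126.4] [-169.9   27.8  136.5]
wrist slide 194 [-110.7  -78.5  238.3] [-114.8  -89.5  229.1] [-104.8  -70.6  242.3]
wrist armmid 452 [-6.49e+01 -1.00e-01  2.07e+02] [-89.3  -6.6 199.6] [-41.    5.1 210.3]
37.7583
```

View pics/s8.png

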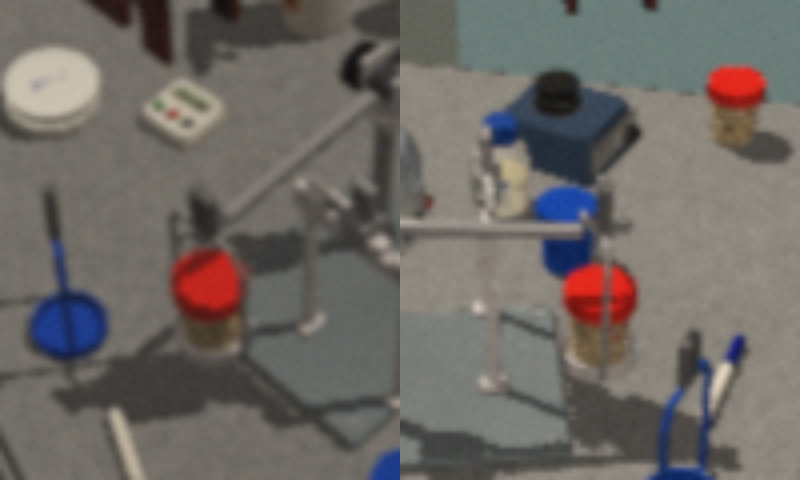

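The picture shows the carrier hanging free in the hook with its grip at (205,210), the cup upright and the gripper clear. The grip top is at 0.242 m, so the bar is at about 0.197 m and the arm has sunk about 0.26 rad. Handing in.

```bash
python3 -c "
from h import *
print(fl(),current_clock()); print(close_job())"
```

```text
[ 0.07 -0.17  0.11] 37.7583
the job is handed in; nothing more can be done
None
```

The job is done and handed in at about 38 s of the 64 s allowed; no verdict is reported.

- **Slide:** I lifted it 12 mm, shifted it 30 mm away from the arm and lowered it into the middle notch. Its grip top went back to its starting height (about 243 mm) and its centre is within about 2 mm of the notch in the wrist view. The scene and side cameras read it up to about 5 mm off, in opposite directions, as they did for everything in the scene.
- **Carrier:** I lifted it by its grip, hung it in the vee hook and lowered it until the force on the gripper was about zero. I then eased out a side force that had built up to about 5 N, waited and let go.
- **Last checks:** The bar sits at about z 197 mm, so the hook is about 53 mm down, or about 0.26 rad. I got that from depth images, because the arm angle can't be read directly. The carrier and cup are upright, the lid is lined up with the grip to about 2 mm along the arm, and the gripper is clear and reads about 0 N.
- **Bystanders:** I moved none of them on purpose. I did not re-measure the spare cup, bottle, petri dishes and pen at the end; those visible in the last picture looked undisturbed.

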